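# Snap the end cap on the ribbon stand

## Task

Secure the ribbon spool: of the three black end caps on the marble board take the one that fits the spindle of the ribbon stand (the middle-sized one), set it upright over the spindle and press it straight down until it clicks over the sprung tongues. Keep pressing after the click until the sprung collar under the cap is squeezed fully down, and finish while still holding the cap down there: do not let go. Leave the two other caps on the board, and do not push the other things about.

Things in the scene. Friction and masses are not known exactly. Their poses are not given: they have to be found in the camera images.
- cap_middle: Round black plastic end cap, 27 mm high, closed on top: flange 44 mm across, 3 mm thick, at the bottom, on it a ribbed knob 32 mm across to grip (from 3 to 27 mm above the underside). Mouth below: a 18 mm hole through the flange; above it the inside is 26 mm wide and hollow up to 24 mm. Origin: centre of the underside, z up. 20 to 45 g. The right one: its mouth passes the 15 mm spindle with 1.5 mm of play all round, and catches under the tongues.
- cap_small: Round black plastic end cap, 27 mm high, closed on top: flange 34 mm across, 3 mm thick, at the bottom, on it a ribbed knob 25 mm across to grip (from 3 to 27 mm above the underside). Mouth below: a 12 mm hole through the flange; above it the inside is 19 mm wide and hollow up to 24 mm. Origin: centre of the underside, z up. 20 to 45 g. Too small for the spindle.
- cap_large: Round black plastic end cap, 27 mm high, closed on top: flange 54 mm across, 3 mm thick, at the bottom, on it a ribbed knob 40 mm across to grip (from 3 to 27 mm above the underside). Mouth below: a 26 mm hole through the flange; above it the inside is 34 mm wide and hollow up to 24 mm. Origin: centre of the underside, z up. 20 to 45 g. Too large: it slides over the tongues without catching.
- stand: Ribbon stand, fixed: round dark base 90 mm across, 12 mm high, on it a gold ribbon spool 54 mm across (top at 36 mm), and through the spool an upright steel spindle 15 mm thick, tapering from 54 mm height to 7 mm across at its tip, 62 mm high. Origin: centre of the base's underside, on the spindle's axis, z up.
- stud_tip (a point): Centre of the spindle's tip, 62 mm above the stand's origin.
- tongues (a point): Point on the spindle's axis at the widest height (47 mm above the stand's origin) of three sprung steel tongues, 22 mm across there, with a ramp above (from 53 mm) and a catch below. Pushing the middle cap over them takes about 5 to 12 N while its underside goes from 51 to 47 mm; then the force drops and the cap meets the collar.
- press_collar (a joint): Sprung steel collar, a ring 36 mm across round the spindle, top 46 mm above the stand's origin at rest. Value: how far it is pressed down, 0 to 0.006 m (stop: the cap's underside is then at 40 mm). 1 N preload and 1.8 N per mm, about 12 N at the stop. At 2 to 3 mm the tongues snap out over the cap's flange, tugging it down; let go, it rests at 2 to 3 mm. Keep it beyond 4.5 mm.
- board: Pale marble board, 130 mm (its x) by 200 mm (its y) and 10 mm thick, fixed. The caps stand on it in a row along its y, about 65 mm apart, 25 mm from the middle towards its -x side. Origin: centre of the underside.
- marker: Black marker pen, 130 x 13 x 13 mm, lying on the board along its +x edge. Bystander.
- ribbon_brown: Brown ribbon spool, 60 mm across, 28 mm high. Bystander at the back.
- ribbon_red: Red ribbon spool, 60 mm across, 28 mm high. Bystander at the back.
- tape_roll: Roll of packing tape, 88 mm across, 24 mm high. Bystander at the back.
- card_stack: Stack of cards, 55 x 85 x 14 mm. Bystander to the left of the stand.
There are look-alikes about, which are no part of the job. What is shaped like the cap_middle but white is not meant.

How it is judged:
By the outcome, as a careful person would: the job done as asked, in the order asked, and still so for the second after the job is handed in, while the arm keeps its last pose, push and grip.
It also fails if it takes over 48 s, if anything falls off the work surface, if the arm or the gripper's body presses on something with over 40 N, if the wrist force passes 120 N, or if a joint passes its speed limit or range.

## Robot

A 6-joint arm with a two-finger parallel gripper is mounted at the origin on a cart in front of the work surface, level with it; the furniture and walls round the work are solid. World frame = base frame: x ahead of the robot, y to its left, z up, the work surface at z = 0. Lengths are in m, angles in degrees, forces in N, time in s.
With the tool pointing down it reaches from about 0.325 to 0.9 m from the base axis. Payload 6.1 kg.
Tool frame: the origin (TCP) lies at the very end of the fingers, on their centre line; the grasp point (between the pads) lies 19 mm behind it (robot.hold_point_z is the distance from the TCP to the grasp point, in m); z points along the fingers, y is the line along which they close (so a half turn about z gives the same grasp; the last joint's range is limited). The gripper opens to 85 mm and grips with 20 to 120 N. Pads are 22 mm wide; open, the fingers measure 114 mm over their backs; the gripper's body (76 mm by 85 mm) begins 54 mm behind the grasp point. The pads swing forward as they close: fully open they stand 13 mm farther back than shut.
Start: joints at [-79.761, 12.628, 87.462, -0, 79.91, -7.225], TCP at [0.188, -0.596, 0.231] pointing down, gripper open.
Joint ranges: [-170.65, 170.65], [-52.31, 119.04], [5.05, 147.46], [-71.25, 251.25], [11.57, 151.72], [-153.62, 153.62]. Speed limits (degrees/s): [147.25, 147.25, 172.46, 180, 180, 180].

## Interface

Orientations are given as a 3x3 rotation matrix whose columns are the frame's x, y, z axes.
In Python, from cell import robot gives the robot as it stands.
- The arm moves only by the shell command python3 -m handwheel 'ROWS' [FORCE]. ROWS is JSON, a list of rows, each a list of 7 numbers: the turn, a rotation vector about the tool's x, y, z in rad, then the shift along the tool's x, y, z in m, then the finger opening in m, from 0 to 0.0854. A call has 1 to 12 rows; each row is the pose to reach, as a shift and turn from the pose commanded when the call began, along the tool's axes at that moment; what a row does not reach only later rows make up. A row lasts 1/12 s, in which the tool goes at most 41.7 mm and 7.16 degrees, less where a joint would pass 70% of its speed; a pose out of reach is approached as far as the arm can. A call with a gripper value outside its range is refused whole. The fingers move at their own pace and stop on an object; FORCE is the grip in N (left out, the last holds). Time passes only in rows, so rows that repeat a pose let the fingers close. It gives the time, the measured TCP pose, the force, the opening and the grip force at its end, in the units of the state.
- robot.get_state(): the state, without advancing time (a new reading comes with each control period).
- robot.read_camera(name): name is "scene" or "top" or "wrist"; returns the picture (420x560x3 uint8, red, green, blue); there is no depth.
- robot.camera_model(name): a dict with "fx", "fy", "cx", "cy" (pixels), "dist_coeffs" ([k1, k2, p1, p2, k3] as OpenCV has them; the pictures are not rectified), "pose" (4x4, takes a point from camera to world coordinates). Camera axes: x right, y up, looking along -z (the intrinsics and any distortion apply to the point x, -y, -z); pixel columns grow to the right and rows downward; lengths in m; the calibration is good to about 2 mm. A picture is of the moment at which its call begins: read the wrist's pose just before it. camera_model takes no time and is no camera call; for the wrist camera it gives the pose at the moment of the call.
- robot.job_done(): hands the job in; it is judged then, once.
Trained networks look in the newest picture that a camera, given by its name, has taken for a name from the list of things; names that differ only in an ending like _2 or _b are one class to them, and where a whole thing is asked for, a point or a joint stands for the part that bears it (a point fixed in the world has none). Each returns a list of dicts, best first, with "score" (0 to 1); they miss things now and then, are a little off and sometimes report something else, mostly with a low value. They report only what shows in the picture. A call takes as long as a camera call. They do not tell look-alikes from the thing itself.
- robot.find_in(camera, thing): "box" ([centre column, centre row, width, height] in pixels, round what is visible of it).
- robot.regions_of(camera, thing): "pixels" (420x560 bool, what is visible of it) and "box" ([centre column, centre row, width, height] in pixels, round what is visible of it).
- robot.tip_of(camera, thing): "location" ([column, row] in pixels: a listed point, or the origin of a listed thing).
The state is a dict: "clock": time; "qpos": joint angles; "joint_vel": joint speeds; "joint_torque": joint torques, N m; "eef_pos": TCP position; "orientation": TCP orientation; "contact_force": force on the tool from outside, world axes, zero at the start; "wrist_torque": the same for the moment, N m; "grip_width": finger opening in m; "gripper_force": force on a finger pad.
Only numpy, scipy, OpenCV 4.12 (cv2) and the standard library are available. Lean on these libraries where they do the work, as an engineer would, in place of code of your own. Each camera call takes 0.05 s, during which the arm holds its last target. There are 200 camera calls.

## Working session

There is one attempt and no reset: what is moved stays moved. The work goes in short steps, Python scripts to look and compute and a shell command to move; the robot and the scene stay as the last step left them, time stands still between calls to the robot, and variables do not carry over. Pictures are saved under pics/ and viewed, at most 10 in all, crops included, and the job is handed in when it is done.

```bash
ls; mkdir -p pics; cat > h.py <<'E'
import numpy as np, cv2
from cell import robot
def ray(cam,px,m=None):
    m=m or robot.camera_model(cam)
    K=np.array([[m['fx'],0,m['cx']],[0,m['fy'],m['cy']],[0,0,1.]])
    u=cv2.undistortPoints(np.array([[px]],float),K,np.array(m['dist_coeffs'],float))[0,0]
    T=np.array(m['pose']); d=T[:3,:3]@np.array([u[0],-u[1],-1]); return T[:3,3],d
def at_z(cam,px,z,m=None):
    o,d=ray(cam,px,m); return o+d*(z-o[2])/d[2]
def proj(cam,P,m=None):
    m=m or robot.camera_model(cam); T=np.array(m['pose'])
    K=np.array([[m['fx'],0,m['cx']],[0,m['fy'],m['cy']],[0,0,1.]])
    p=(np.asarray(P)-T[:3,3])@T[:3,:3]; p=p*[1,-1,-1]
    return cv2.projectPoints(p.reshape(1,3),np.zeros(3),np.zeros(3),K,np.array(m['dist_coeffs'],float))[0].ravel()
def save(cam,name):
    im=robot.read_camera(cam); cv2.imwrite('pics/'+name,im[:,:,::-1]); return im
E
python3 - <<'E'
from h import *
import cv2
a=save('top','t0.png'); 
for t in ['cap_middle','cap_small','cap_large','stand','stud_tip','board']:
    print(t,[(np.round(d['location']),round(d['score'],2)) for d in robot.tip_of('top',t)],[(np.round(d['box']),round(d['score'],2)) for d in robot.find_in('top',t)])
b=save('scene','s0.png')
for t in ['cap_middle','cap_small','cap_large','stand','stud_tip']:
    print(t,[(np.round(d['location']),round(d['score'],2)) for d in robot.tip_of('scene',t)],[(np.round(d['box']),round(d['score'],2)) for d in robot.find_in('scene',t)])
for c in('top','scene'): print(robot.camera_model(c)['pose'])
print(robot.get_state())
E
```

```text
pics
cap_middle [(array([419., 219.]), 0.74), (array([352., 278.]), 0.69), (array([364., 242.]), 0.47)] [(array([423., 221.,  18.,  15.]), 0.69), (array([350., 282.,  15.,  17.]), 0.64), (array([362., 242.,  14.,  14.]), 0.55), (array([217., 246.,  37.,  37.]), 0.37)]
cap_small [(array([388., 237.]), 0.49)] []
cap_large [(array([338., 245.]), 0.87)] [(array([338., 245.,  20.,  24.]), 0.91), (array([222., 246.,  34.,  32.]), 0.4)]
stand [(array([221., 248.]), 0.91), (array([367., 240.]), 0.5)] [(array([219., 245.,  36.,  33.]), 0.68)]
stud_tip [(array([215., 246.]), 0.69)] [(array([219., 246.,  35.,  36.]), 0.65)]
board [(array([360., 232.]), 0.75)] [(array([362., 231.,  81.,  56.]), 0.95)]
cap_middle [(array([335., 159.]), 0.58), (array([366., 205.]), 0.5), (array([332., 188.]), 0.47)] [(array([363., 205.,  14.,  19.]), 0.74), (array([336., 158.,  11.,  15.]), 0.65), (array([331., 186.,  19.,  16.]), 0.63)]
cap_small [(array([271., 168.]), 0.63), (array([344., 176.]), 0.6)] []
cap_large [(array([324., 202.]), 0.62)] [(array([327., 199.,  25.,  17.]), 0.5), (array([332., 185.,  16.,  
[... 762 characters left out ...]
7.22472277e+00]), 'joint_vel': array([-0.01266356, -0.06258048,  0.03988781, -0.06734219,  0.00658758,
       -0.00639789]), 'joint_torque': array([-9.43657687e-04, -4.96863377e+01, -3.89729691e+01, -2.81236180e-04,
        1.03011855e-03, -1.81320337e-05]), 'eef_pos': array([ 0.18756275, -0.59617706,  0.23127668]), 'orientation': array([[ 9.53909529e-01,  3.00094337e-01,  8.19860105e-06],
       [ 3.00094336e-01, -9.53909528e-01,  4.90724908e-05],
       [ 2.25471002e-05, -4.43503628e-05, -9.99999999e-01]]), 'contact_force': array([ 0.33519102, -0.41048619,  0.3881032 ]), 'wrist_torque': array([ 0.00392895, -0.00952051,  0.03156964]), 'gripper_force': 0.0, 'grip_width': 0.08495715605175454}
```

```bash
python3 - <<'E'
import cv2
from h import *
a=cv2.imread('pics/t0.png');b=cv2.imread('pics/s0.png')
c=cv2.resize(a[190:310,180:460],None,fx=2.8,fy=2.8,interpolation=3)
d=cv2.resize(b[140:310,200:420],None,fx=2.7,fy=2.7,interpolation=3)[:,:]
print(c.shape,d.shape)
cv2.imwrite('pics/c0.png',c);cv2.imwrite('pics/d0.png',d)
for n,p in dict(a=(338,245),b=(363,242),c=(388,237),w1=(421,220),w2=(351,280),st=(217,246)).items(): print(n,at_z('top',p,0.036).round(3))
print('tip',at_z('top',(216,246),.062).round(3), at_z('scene',(270,258),.062).round(3))
E
```

```text
(336, 784, 3) (459, 594, 3)
a [ 0.517 -0.185  0.036]
b [ 0.524 -0.247  0.036]
c [ 0.535 -0.309  0.036]
w1 [ 0.576 -0.395  0.036]
w2 [ 0.432 -0.214  0.036]
st [0.519 0.113 0.036]
tip [0.517 0.111 0.062] [0.528 0.111 0.062]
```

View pics/c0.png

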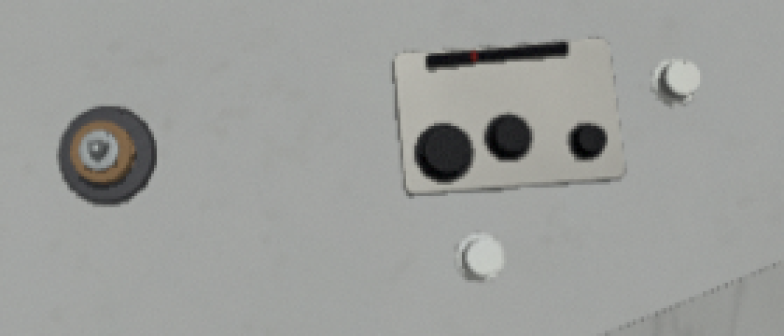

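View pics/d0.png

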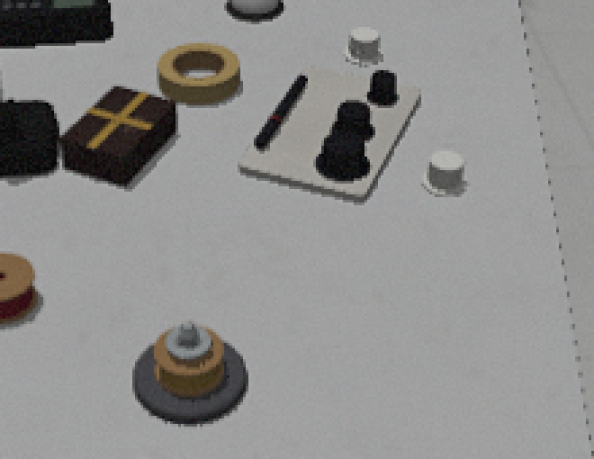

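The c0 crop of the top view shows three black caps on the board: large at full-image pixel (338,244), middle-sized at (361,239) and small at (390,240). The two white look-alikes are at (423,218) and (352,282). The black cap in the middle of the row, at (361,239), is the middle size by diameter. The stand is at (218,246) and the spindle tip near (215,244). I'll confirm the cap with the wrist camera from above.

```bash
python3 -m handwheel '[[0,0,-1.396,0.432,-0.234,0.03,0.06],[0,0,-1.396,0.432,-0.234,0.03,0.06],[0,0,-1.396,0.432,-0.234,0.03,0.06],[0,0,-1.396,0.432,-0.234,0.03,0.06],[0,0,-1.396,0.432,-0.234,0.03,0.06],[0,0,-1.396,0.432,-0.234,0.03,0.06],[0,0,-1.396,0.432,-0.234,0.03,0.06],[0,0,-1.396,0.432,-0.234,0.03,0.06],[0,0,-1.396,0.432,-0.234,0.03,0.06],[0,0,-1.396,0.432,-0.234,0.03,0.06],[0,0,-1.396,0.432,-0.234,0.03,0.06],[0,0,-1.396,0.432,-0.234,0.03,0.06]]' 60
python3 - <<'E'
from h import *
print(robot.get_state()['qpos'].round(1)); print(robot.camera_model('wrist')['pose'])
E
```

```text
clock: 2.2
eef_pos: [0.5311, -0.2408, 0.2014]
orientation: [[-0.137, 0.991, 0.001], [0.991, 0.137, 0.0], [0.0, 0.001, -1.0]]
contact_force: [0.9, -0.7, 0.5]
grip_width: 0.0601
gripper_force: 0.0
[-32.2   8.2  95.8   0.   76.  -40. ]
[[ 9.90678891e-01 -1.29766436e-01 -4.14247156e-02  5.20776181e-01]
 [ 1.36217799e-01  9.44238277e-01  2.99764555e-01 -1.63575858e-01]
 [ 2.15423955e-04 -3.02613200e-01  9.53113427e-01  3.43966992e-01]
 [ 0.00000000e+00  0.00000000e+00  0.00000000e+00  1.00000000e+00]]
```

```bash
python3 - <<'E'
from h import *
m=robot.camera_model('wrist'); im=save('wrist','w0.png')
for t in ['cap_middle','cap_small','cap_large']:
    for d in robot.regions_of('wrist',t): print(t,np.round(d['box']),round(d['score'],2),d['pixels'].sum(), at_z('wrist',d['box'][:2],.037,m).round(4))
    for d in robot.tip_of('wrist',t): print(t,'tip',np.round(d['location']),round(d['score'],2), at_z('wrist',d['location'],.010,m).round(4))
for P in [(.53,-.243,.037)]: print(proj('wrist',P,m))
E
```

```text
cap_middle [305. 329.  36.  39.] 0.81 1151 [ 0.5793 -0.3879  0.037 ]
cap_middle [282. 194.  42.  45.] 0.74 1474 [ 0.5337 -0.2418  0.037 ]
cap_middle [185. 149.  49.  44.] 0.7 1495 [ 0.4401 -0.2121  0.037 ]
cap_middle tip [280. 194.] 0.94 [ 0.5333 -0.2494  0.01  ]
cap_middle tip [185. 149.] 0.79 [ 0.4336 -0.216   0.01  ]
cap_middle tip [304. 324.] 0.73 [ 0.5823 -0.4011  0.01  ]
cap_middle tip [301. 194.] 0.41 [ 0.5543 -0.2464  0.01  ]
cap_small [269. 258.  26.  36.] 0.61 836 [ 0.5302 -0.3086  0.037 ]
cap_small tip [269. 253.] 0.76 [ 0.5299 -0.3159  0.01  ]
cap_large [279. 132.  53.  56.] 0.74 2341 [ 0.5229 -0.1859  0.037 ]
cap_large tip [278. 132.] 0.82 [ 0.5224 -0.1879  0.01  ]
cap_large tip [445. 237.] 0.53 [ 0.7162 -0.2716  0.01  ]
[278.04941508 194.64075849]
```

View pics/w0.png

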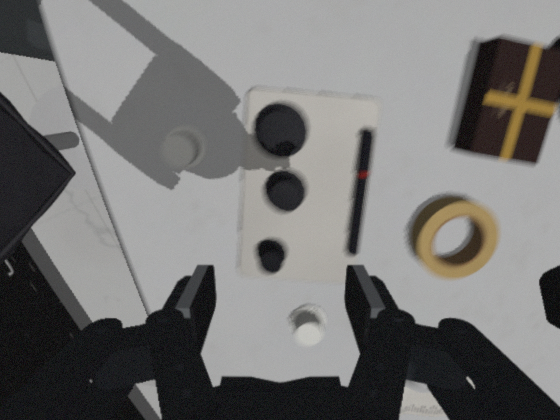

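The wrist view shows, on the board, the large cap at (280,130), the middle one at (285,190) and the small one at (271,255). The white ones are at (182,148), in shadow, and (308,325). I'll fit the outline of the cap at (285,190) and check it in an enlarged crop.

```bash
cat >> h.py <<'E'
from scipy.optimize import minimize
A=np.linspace(0,2*np.pi,60,endpoint=False)
def rings(x,y,z0,R):   # R: list of (radius,height)
    return np.array([(x+r*np.cos(a),y+r*np.sin(a),z0+h) for r,h in R for a in A])
def projN(P,m):
    T=np.array(m['pose']);K=np.array([[m['fx'],0,m['cx']],[0,m['fy'],m['cy']],[0,0,1.]])
    p=(P-T[:3,3])@T[:3,:3]*[1,-1,-1]
    return cv2.projectPoints(p,np.zeros(3),np.zeros(3),K,np.array(m['dist_coeffs'],float))[0][:,0]
def hull(x,y,z0,R,m): return cv2.convexHull(projN(rings(x,y,z0,R),m).astype(np.float32))[:,0]
def mask(x,y,z0,R,m,S=8):
    M=np.zeros((420,560),np.uint8); cv2.fillConvexPoly(M,np.round(hull(x,y,z0,R,m)*256).astype(np.int32),255,cv2.LINE_AA,8); return M/255.
def fit(seg,x,y,z0,R,m):
    f=lambda q: np.abs(mask(q[0],q[1],z0,R(q[2]),m)-seg).sum()
    return minimize(f,[x,y,1.],method='Nelder-Mead',options=dict(initial_simplex=[[x,y,1],[x+.004,y,1],[x,y+.004,1],[x,y,1.1]],xatol=1e-5))
E
python3 - <<'E'
from h import *
m=robot.camera_model('wrist')
im=cv2.imread('pics/w0.png'); g=im.max(2).astype(float)
caps={'small':(.530,-.309,17,12.5),'mid':(.5337,-.2418,22,16),'large':(.5229,-.186,27,20)}
ov=im.copy()
for n,(x,y,a,b) in caps.items():
    c=projN(np.array([[x,y,.02]]),m)[0]
    W=np.zeros_like(g);cv2.circle(W,tuple(int(v) for v in c),36 if n!='small' else 26,1,-1)
    seg=((g<95)&(W>0)).astype(float)
    k,l=cv2.connectedComponents(seg.astype(np.uint8)); seg=(l==l[int(c[1]),int(c[0])]).astype(float)
    r=fit(seg,x,y,.010,lambda s:[(a*s/1e3,0),(a*s/1e3,.003),(b*s/1e3,.003),(b*s/1e3,.027)],m)
    print(n,r.x.round(4),r.fun,seg.sum())
    cv2.polylines(ov,[hull(r.x[0],r.x[1],.010,[(a/1e3,0),(a/1e3,.003),(b/1e3,.027)],m).astype(int)],1,(0,255,0),1)
cv2.imwrite('pics/w0c.png',cv2.resize(np.hstack([im[90:290,215:315],ov[90:290,215:315]]),None,fx=3,fy=3))
E
```

```text
small [ 0.5287 -0.3178  0.8065] 63.627450980392155 719.0
mid [ 0.5338 -0.2472  0.8705] 96.18823529411765 1239.0
large [ 0.5205 -0.191   0.9553] 111.18823529411765 2362.0
```

View pics/w0c.png

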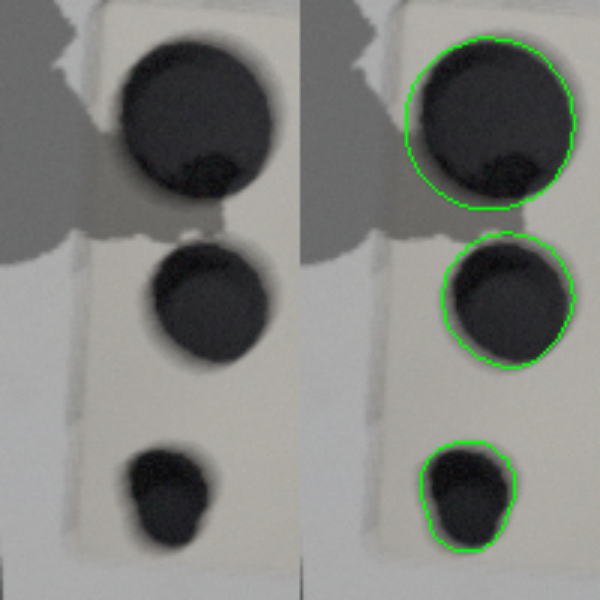

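The cap at crop position (215,300), full-image (287,190), is black and its size lies between its two neighbours, so it is cap_middle. I'll refine its centre with several model variants and from both cameras.

```bash
python3 - <<'E'
from h import *
m=robot.camera_model('wrist'); mt=robot.camera_model('top')
for nm,mm,fn,rad in (('wrist',m,'w0',34),('top',mt,'t0',11)):
    im=cv2.imread(f'pics/{fn}.png'); g=im.max(2).astype(float)
    c=projN(np.array([[.5335,-.245,.02]]),mm)[0]; W=np.zeros_like(g);cv2.circle(W,tuple(int(v) for v in c),rad,1,-1)
    for th in (70,95,125):
        seg=((g<th)&(W>0)).astype(np.uint8); k,l=cv2.connectedComponents(seg); seg=(l==l[int(c[1]),int(c[0])]).astype(float)
        for tag,R in (('full',lambda s:[(.022*s,0),(.022*s,.003),(.016*s,.027)]),('knob',lambda s:[(.016*s,.003),(.016*s,.027)])):
            r=fit(seg,.5335,-.245,.010,R,mm); print(nm,th,tag,r.x.round(4),round(r.fun),seg.sum())
E
```

```text
wrist 70 full [ 0.5339 -0.2468  0.8309] 99 1149.0
wrist 70 knob [ 0.5336 -0.2439  1.0211] 111 1149.0
wrist 95 full [ 0.5339 -0.2473  0.8709] 96 1239.0
wrist 95 knob [ 0.5336 -0.2437  1.075 ] 112 1239.0
wrist 125 full [ 0.5338 -0.2474  0.9408] 360 1731.0
wrist 125 knob [ 0.5333 -0.2436  1.158 ] 389 1731.0
top 70 full [ 0.535  -0.2465  0.8336] 15 203.0
top 70 knob [ 0.5335 -0.2436  1.0588] 20 203.0
top 95 full [ 0.5349 -0.2468  0.8707] 16 217.0
top 95 knob [ 0.5334 -0.2442  1.0962] 21 217.0
top 125 full [ 0.5346 -0.2472  0.9213] 15 238.0
top 125 knob [ 0.5326 -0.2442  1.1637] 22 238.0
```

```bash
python3 -m handwheel '[[0,0,0,-0.005,0.002,0.03,0.06],[0,0,0,-0.005,0.002,0.065,0.06],[0,0,0,-0.005,0.002,0.1,0.06],[0,0,0,-0.005,0.002,0.13,0.06],[0,0,0,-0.005,0.002,0.155,0.06],[0,0,0,-0.005,0.002,0.172,0.06],[0,0,0,-0.005,0.002,0.182,0.06],[0,0,0,-0.005,0.002,0.186,0.06],[0,0,0,-0.005,0.002,0.186,0.06]]' 60
python3 -m handwheel '[[0,0,0,0,0,0,0.045],[0,0,0,0,0,0,0.04],[0,0,0,0,0,0,0.036],[0,0,0,0,0,0,0.03],[0,0,0,0,0,0,0.02],[0,0,0,0,0,0,0.02],[0,0,0,0,0,0,0.02]]' 60
```

```text
clock: 3.3
eef_pos: [0.5314, -0.2487, 0.0149]
orientation: [[-0.128, 0.992, -0.001], [0.992, 0.128, 0.0], [0.001, -0.001, -1.0]]
contact_force: [0.5, 0.1, 1.4]
grip_width: 0.0602
gripper_force: 0.0
clock: 3.88
eef_pos: [0.5332, -0.2487, 0.0172]
orientation: [[-0.13, 0.992, 0.002], [0.992, 0.13, -0.002], [-0.002, 0.002, -1.0]]
contact_force: [-1.7, 0.5, 5.7]
grip_width: 0.03
gripper_force: 58.8
```

```bash
python3 -m handwheel '[[0,0,0,0,0,-0.01,0.02],[0,0,0,0,0,-0.03,0.02],[0,0,0,0,0,-0.06,0.02],[0,0,0,0,0,-0.095,0.02],[0,0,0,0,0,-0.125,0.02],[0,0,0,0,0,-0.135,0.02],[0,0,0,0,0,-0.135,0.02]]'
python3 - <<'E'
from h import *
s=robot.get_state(); m=robot.camera_model('wrist'); im=save('wrist','w1.png')
np.savez('w1.npz',p=s['eef_pos'],R=s['orientation'],T=m['pose'])
print(s['eef_pos'],s['contact_force'],s['grip_width'])
T=np.eye(4);T[:3,:3]=s['orientation'];T[:3,3]=s['eef_pos']
print((np.linalg.inv(T)@np.array(m['pose'])).round(4), projN(s['eef_pos'][None],m))
b=save('scene','s1.png')
cv2.imwrite('pics/w1c.png',np.hstack([cv2.resize(im[240:400,160:400,::-1],None,fx=3,fy=3)]))
E
```

```text
clock: 4.47
eef_pos: [0.5345, -0.2494, 0.1553]
orientation: [[-0.13, 0.992, 0.007], [0.992, 0.13, -0.004], [-0.005, 0.006, -1.0]]
contact_force: [-0.4, -0.4, -1.3]
grip_width: 0.0298
gripper_force: 59.4
[ 0.5344654  -0.24939139  0.15531016] [-0.40595558 -0.40049199 -1.27099512] 0.029795118398998326
[[-9.000e-04  9.531e-01  3.027e-01  7.800e-02]
 [ 1.000e+00  7.000e-04  8.000e-04  5.000e-04]
 [ 5.000e-04  3.027e-01 -9.531e-01 -1.426e-01]
 [ 0.000e+00  0.000e+00  0.000e+00  1.000e+00]] [[279.22647785 277.9778621 ]]
```

View pics/w1c.png

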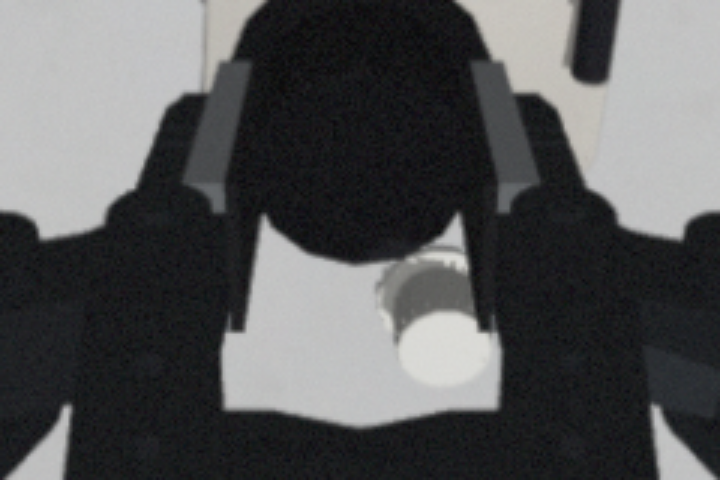

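The wrist crop shows the black cap held between the pads. The far rim of its top is at crop (360,262), full-image (280,327). A white look-alike lies below it on the table. I'll fit the cap's offset in the tool frame from its outline.

```bash
python3 - <<'E'
from h import *
m=robot.camera_model('wrist'); z=np.load('w1.npz'); p,R=z['p'],z['R']; m['pose']=z['T']
im=cv2.imread('pics/w1.png'); g=im.max(2)
for c in (270,280,290): print(c,[(r,int(g[r,c])) for r in list(range(222,250,2))+list(range(318,336,2))])
for x0 in (0,.003,.006):
  for zu in (.003,.007):
    P=np.array([[x0-.016,0,zu-.027],[x0+.022,0,zu],[x0+.022,0,zu-.003]])@R.T+p
    print(x0,zu,projN(P,m).round(1).tolist())
big=cv2.resize(im[210:350,200:360],None,fx=4,fy=4,interpolation=2).astype(float)
cv2.imwrite('pics/w1d.png',np.clip(big*4,0,255).astype(np.uint8))
E
```

```text
270 [(222, 194), (224, 195), (226, 193), (228, 98), (230, 32), (232, 33), (234, 23), (236, 28), (238, 29), (240, 30), (242, 26), (244, 20), (246, 27), (248, 23), (318, 22), (320, 25), (322, 29), (324, 29), (326, 102), (328, 192), (330, 190), (332, 192), (334, 190)]
280 [(222, 195), (224, 195), (226, 194), (228, 74), (230, 27), (232, 27), (234, 28), (236, 27), (238, 21), (240, 25), (242, 18), (244, 25), (246, 25), (248, 25), (318, 34), (320, 22), (322, 25), (324, 30), (326, 29), (328, 135), (330, 191), (332, 192), (334, 194)]
290 [(222, 197), (224, 196), (226, 195), (228, 129), (230, 28), (232, 24), (234, 30), (236, 22), (238, 24), (240, 28), (242, 26), (244, 17), (246, 18), (248, 22), (318, 28), (320, 37), (322, 31), (324, 38), (326, 84), (328, 140), (330, 124), (332, 132), (334, 133)]
0 0.003 [[279.1, 338.8], [279.2, 232.4], [279.2, 234.8]]
0 0.007 [[279.2, 332.8], [279.2, 229.4], [279.2, 231.7]]
0.003 0.003 [[279.1, 332.9], [279.2, 226.3], [279.1, 228.6]]
0.003 0.007 [[279.2, 327.1], [279.2, 223.4], [279.2, 225.6]]
0.006 0.003 [[279.1, 327.0], [279.1, 220.2], [279.1, 222.3]]
0.006 0.007 [[279.2, 321.2], [279.2, 217.4], [279.2, 219.5]]
```

View pics/w1d.png

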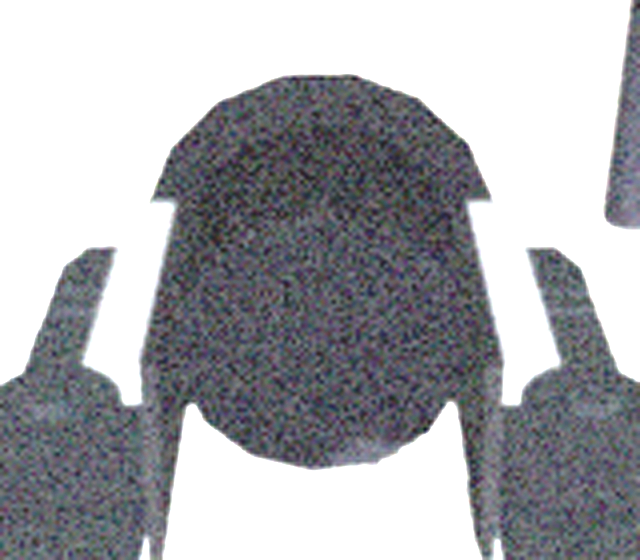

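The brightened crop shows the flange arc topping out at crop (320,76), full-image (280,229). Its visible ends are at rows of about 259, and the knob's far rim is at full-image (280,327). I'll fit these arcs.

```bash
python3 - <<'E'
from h import *
from scipy.optimize import least_squares
m=robot.camera_model('wrist'); z=np.load('w1.npz'); p,R=z['p'],z['R']; m['pose']=z['T']
g=cv2.imread('pics/w1.png').max(2).astype(float)
def cross(a): # first subpixel crossing below 110
    i=np.where(a<110)[0][0]; return i-1+(a[i-1]-110)/(a[i-1]-a[i])
up=[(c,220+cross(g[220:250,c])) for c in range(252,310,2)]
up+=[(225+cross(g[r,225:280]),r) for r in range(240,258,2)]+[(335-cross(g[r,335:280:-1]),r) for r in range(240,258,2)]
lo=[(c,338-cross(g[338:300:-1,c])) for c in range(252,288,2)]
up,lo=np.array(up),np.array(lo)
def model(q,which):
    x0,y0,zu,t,r=q; c,s=np.cos(t),np.sin(t); Ry=np.array([[c,0,s],[0,1,0],[-s,0,c]])
    P=np.array([(rr*np.cos(a),rr*np.sin(a),-h) for rr,h in ([(r,0),(r,.003)] if which else [(.016,.027)]) for a in A])
    P=(P@Ry.T+[x0,y0,zu])@R.T+p
    return cv2.convexHull(projN(P,m).astype(np.float32))
def res(q):
    q=np.array(q);H,L=model(q,1),model(q,0)
    return [cv2.pointPolygonTest(H,tuple(map(float,u)),True) for u in up]+[cv2.pointPolygonTest(L,tuple(map(float,u)),True) for u in lo]
for name,free in (('xz',[0,1,2]),('xz tilt',[0,1,2,3]),('xz r',[0,1,2,4])):
    base=np.array([.001,0,.006,0,.022])
    def f(v): q=base.copy(); q[free]=v/1000; return res(q)
    r=least_squares(f,base[free]*1000,diff_step=1e-2,x_scale=1.0)
    print(name,r.x.round(2),'rms',np.sqrt(np.mean(r.fun**2)).round(2))
for zu in (.003,.005,.007,.009):
    base=np.array([.001,0,zu,0,.022])
    def f(v): q=base.copy(); q[[0,1]]=v/1000; return res(q)
    r=least_squares(f,[1.,.1],diff_step=1e-2); print(zu,r.x.round(2),np.sqrt(np.mean(r.fun**2)).round(2))
E
```

```text
xz [-0.45  0.26 11.32] rms 0.29
xz tilt [-0.45  0.26 11.32  0.  ] rms 0.29
xz r [-1.61  0.25 12.89 22.51] rms 0.25
0.003 [3.38 0.95] 2.77
0.005 [2.47 0.76] 2.09
0.007 [1.55 0.59] 1.43
0.009 [0.62 0.43] 0.8
```

```bash
python3 -m handwheel '[[0,0,0,0.03,0.002,0,0.02],[0,0,0,0.065,0.005,0,0.02],[0,0,0,0.105,0.008,0,0.02],[0,0,0,0.145,0.011,0,0.02],[0,0,0,0.185,0.015,0,0.02],[0,0,0,0.22,0.018,0,0.02],[0,0,0,0.25,0.021,0,0.02],[0,0,0,0.27,0.022,0,0.02],[0,0,0,0.279,0.022,0,0.02],[0,0,0,0.279,0.022,0,0.02],[0,0,0,0.279,0.022,0,0.02]]'
python3 - <<'E'
from h import *
s=robot.get_state(); m=robot.camera_model('wrist'); im=save('wrist','w2.png')
np.savez('w2.npz',p=s['eef_pos'],R=s['orientation'],T=m['pose'])
for t in ['stand','stud_tip','tongues']:
    z={'stand':0,'stud_tip':.062,'tongues':.047}[t]
    for d in robot.tip_of('wrist',t)[:2]: print(t,np.round(d['location'],1),round(d['score'],2),at_z('wrist',d['location'],z,m).round(4))
cv2.imwrite('pics/w2c.png',cv2.resize(im[20:300,140:420,::-1],None,fx=2,fy=2,interpolation=2))
E
```

```text
clock: 5.48
eef_pos: [0.5169, 0.0312, 0.1489]
orientation: [[-0.131, 0.991, -0.002], [0.991, 0.131, -0.0], [-0.0, -0.003, -1.0]]
contact_force: [0.4, -0.3, -0.2]
grip_width: 0.0295
gripper_force: 59.4
stand [302.7  99.7] 0.75 [0.5246 0.1161 0.    ]
stud_tip [313.6  96.8] 0.57 [0.5278 0.1173 0.062 ]
tongues [309.2  93. ] 0.86 [0.5257 0.1199 0.047 ]
tongues [302.9 100.4] 0.57 [0.5221 0.1145 0.047 ]
```

View pics/w2c.png

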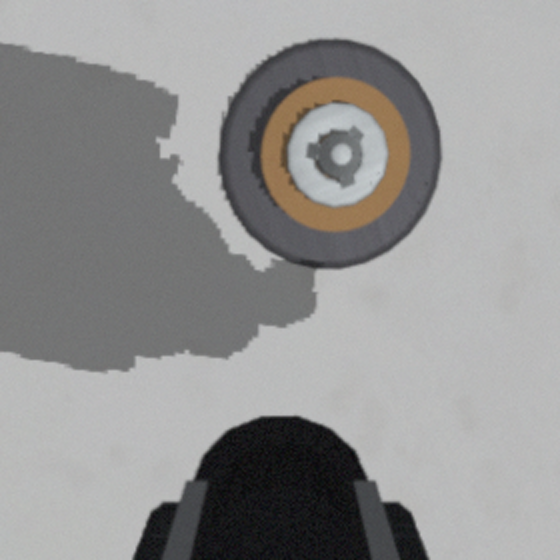

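The crop shows the stand clear and unshadowed. The base centre is at crop (330,153), the gold spool at (336,154), the white collar at (338,153) and the spindle tip at (341,153), full-image (310.5,96.5). I'll segment the circles for an accurate axis.

```bash
python3 - <<'E'
from h import *
m=robot.camera_model('wrist'); z=np.load('w2.npz'); p,R=z['p'],z['R']; m['pose']=z['T']
im=cv2.imread('pics/w2.png').astype(int); b,g,r=im[...,0],im[...,1],im[...,2]
W=np.zeros(r.shape,np.uint8); cv2.circle(W,(308,97),48,1,-1); 
gold=(r-b>40)&(W>0)
n,l,st,ce=cv2.connectedComponentsWithStats(gold.astype(np.uint8))
def ell(mk,zz,name):
    cs,_=cv2.findContours(mk.astype(np.uint8),cv2.RETR_EXTERNAL,cv2.CHAIN_APPROX_NONE); c=max(cs,key=cv2.contourArea); h=cv2.convexHull(c)
    P=np.array([at_z('wrist',q[0],zz,m) for q in c])[:,:2].astype(np.float32)
    (cx,cy),rad=cv2.minEnclosingCircle(P)
    A_=np.c_[2*P,np.ones(len(P))]; s=np.linalg.lstsq(A_,(P**2).sum(1),rcond=None)[0]
    print(name,s[:2].round(4),'r',np.sqrt(s[2]+s[0]**2+s[1]**2).round(4),'mec',round(cx,4),round(cy,4),round(rad,4))
gold=l==1+np.argmax(st[1:,4]); ell(gold,.036,'gold')
cm=np.zeros_like(W); cs,_=cv2.findContours(gold.astype(np.uint8),cv2.RETR_EXTERNAL,cv2.CHAIN_APPROX_NONE); cv2.drawContours(cm,cs,-1,1,-1)
ins=(cm>0)&~gold; n,l,st,ce=cv2.connectedComponentsWithStats(ins.astype(np.uint8)); col=l==1+np.argmax(st[1:,4])
bright=(g>150)&(b>140)&(cm>0); ell(bright,.046,'collar'); 
tip=(g>170)&(W>0); tip[:, :304]=0; T=np.zeros_like(W); cv2.circle(T,(310,96),6,1,-1); tip=(g>140)&(T>0)
n,l,st,ce=cv2.connectedComponentsWithStats(tip.astype(np.uint8)); k=l[96,310]; print('tip',ce[k],st[k],at_z('wrist',ce[k],.062,m).round(4))
# base: dark grey
base=((g<125)&(W>0))|(cm>0); c=cv2.Canny(im.astype(np.uint8),40,120)
ys,xs=np.where((c>0)&(W>0)); Q=np.array([at_z('wrist',(x,y),.012,m)[:2] for x,y in zip(xs,ys)]); d=np.hypot(*(Q-[.525,.116]).T)
ctr=np.array([.525,.116])
for _ in range(10):
    d=np.hypot(*(Q-ctr).T); k=(abs(d-.045)<.003); s=np.linalg.lstsq(np.c_[2*Q[k],np.ones(k.sum())],(Q[k]**2).sum(1),rcond=None)[0]; ctr=s[:2]
print('base',ctr.round(4),np.sqrt(s[2]+s@np.r_[s[:2],0]).round(4),k.sum())
print('top cam tip',at_z('top',(215,244),.062).round(4))
E
```

```text
gold [0.5257 0.1171] r 0.0266 mec 0.5257 0.1171 0.027
collar [0.5258 0.1171] r 0.0167 mec 0.5258 0.1171 0.0171
tip [310.67058824  96.65882353] [306  92  10  11  85] [0.5259 0.1171 0.062 ]
base [0. 0.] 0.0 0
top cam tip [0.5216 0.1131 0.062 ]
```

```bash
python3 - <<'E'
from h import *
from h import robot
for i in range(4):
    s=robot.get_state(); print(s['eef_pos'].round(4),s['orientation'].round(4)[:,2],np.array(robot.camera_model('wrist')['pose'])[:3,3].round(4)); robot.read_camera('wrist')
p,R=s['eef_pos'],s['orientation']
print('shift tool', (R.T@(np.array([.5258,.1166,.087])-p)).round(4))
E
```

```text
[0.5178 0.0301 0.15  ] [-4.e-04 -3.e-04 -1.e+00] [0.5083 0.1076 0.2926]
[0.5178 0.0302 0.1502] [-2.e-04 -2.e-04 -1.e+00] [0.5083 0.1076 0.2927]
[0.5179 0.0304 0.1503] [ 0.e+00 -1.e-04 -1.e+00] [0.5083 0.1078 0.2928]
[0.5178 0.0306 0.1503] [ 0.e+00 -1.e-04 -1.e+00] [0.5083 0.108  0.2929]
shift tool [0.0843 0.0189 0.0633]
```

```bash
python3 -m handwheel '[[0,0,0,0.02,0.005,0,0.02],[0,0,0,0.045,0.01,0,0.02],[0,0,0,0.065,0.015,0,0.02],[0,0,0,0.078,0.018,0.01,0.02],[0,0,0,0.084,0.019,0.025,0.02],[0,0,0,0.084,0.019,0.04,0.02],[0,0,0,0.084,0.019,0.053,0.02],[0,0,0,0.084,0.019,0.06,0.02],[0,0,0,0.084,0.019,0.063,0.02],[0,0,0,0.084,0.019,0.063,0.02],[0,0,0,0.084,0.019,0.063,0.02],[0,0,0,0.084,0.019,0.063,0.02]]'
python3 - <<'E'
from h import *
for i in range(5): robot.read_camera('wrist')
print(robot.get_state()['eef_pos'].round(4))
a=save('scene','s2.png'); b=save('top','t2.png'); w=save('wrist','w3.png'); s=robot.get_state()
np.savez('w3.npz',p=s['eef_pos'],R=s['orientation'],T=robot.camera_model('wrist')['pose']); print(s['eef_pos'].round(4),s['contact_force'].round(1))
cs=proj('scene',[.525,.117,.05]).astype(int); ct=proj('top',[.525,.117,.05]).astype(int); print(cs,ct)
q=lambda im,c:cv2.resize(im[c[1]-40:c[1]+35,c[0]-33:c[0]+33,::-1],(396,450),interpolation=2)
cv2.imwrite('pics/st2.png',np.hstack([q(a,cs),q(b,ct)]))
E
```

```text
clock: 6.88
eef_pos: [0.5264, 0.1171, 0.0882]
orientation: [[-0.129, 0.992, 0.002], [0.992, 0.129, 0.0], [-0.0, 0.002, -1.0]]
contact_force: [0.3, 0.4, -0.4]
grip_width: 0.0297
gripper_force: 59.4
[0.526  0.1172 0.0879]
[0.5258 0.1172 0.0875] [ 0.3 -0.4 -0.4]
[269 264] [214 243]
```

View pics/st2.png

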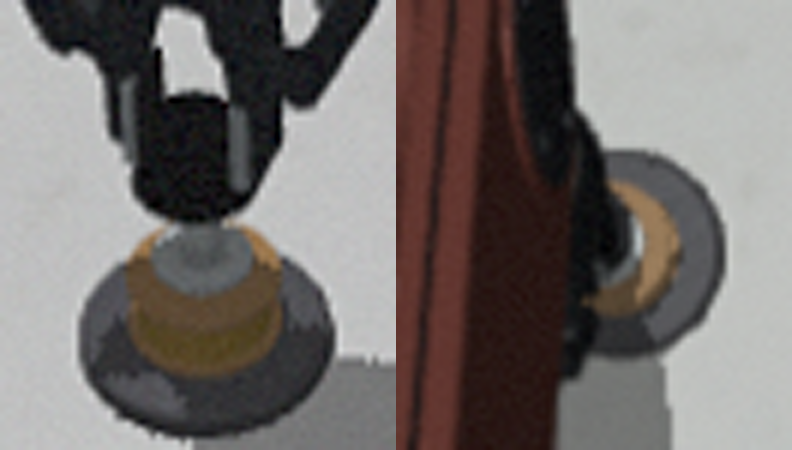

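In the left half (scene view), the cap hangs upright just above the spindle. Its flange left edge is at crop x≈133 and its lowest point near (197,221); the collar spans 152–254, the gold spool 128–282 and the base 79–335. I'll compare these with predicted projections.

```bash
python3 - <<'E'
from h import *
m=robot.camera_model('scene'); x,y=.5258,.1171
def ext(R,z0=0,dx=0,dy=0):
    H=hull(x+dx,y+dy,z0,R,m); H=(H-[269-33,264-40])*6; return H.min(0).round(0),H.max(0).round(0)
print('base',ext([(.045,0),(.045,.012)])); print('gold',ext([(.027,.012),(.027,.036)])); print('collar',ext([(.018,.046)]))
for zu in (.075,.078,.081): print('cap',zu,ext([(.022,0),(.022,.003)],zu),'+x1mm',ext([(.022,0),(.022,.003)],zu,dx=.001)[1],'+y1mm',ext([(.022,0),(.022,.003)],zu,dy=.001)[1], 'knobtop',ext([(.016,.027)],zu))
z=np.load('w3.npz'); mw=robot.camera_model('wrist'); mw['pose']=z['T']; g=cv2.imread('pics/w3.png').max(2); print([(r,int(g[r,280])) for r in range(222,236,2)],[(r,int(g[r,280])) for r in range(320,334,2)])
E
```

```text
base (array([ 76., 230.]), array([332., 440.]))
gold (array([124., 217.]), array([280., 377.]))
collar (array([149., 214.]), array([253., 288.]))
cap 0.075 (array([133., 139.]), array([264., 235.])) +x1mm [261. 235.] +y1mm [263. 237.] knobtop (array([148.,  98.]), array([245., 163.]))
cap 0.078 (array([133., 132.]), array([264., 229.])) +x1mm [261. 228.] +y1mm [262. 231.] knobtop (array([148.,  91.]), array([245., 156.]))
cap 0.081 (array([132., 126.]), array([264., 222.])) +x1mm [261. 221.] +y1mm [262. 224.] knobtop (array([147.,  84.]), array([244., 149.]))
[(222, 105), (224, 107), (226, 105), (228, 43), (230, 26), (232, 21), (234, 23)] [(320, 33), (322, 28), (324, 17), (326, 30), (328, 134), (330, 196), (332, 195)]
```

```bash
python3 -m handwheel '[[0,0,0,0,-0.0006,0.004,0.02],[0,0,0,0,-0.0006,0.01,0.02],[0,0,0,0,-0.0006,0.015,0.02],[0,0,0,0,-0.0006,0.018,0.02],[0,0,0,0,-0.0006,0.021,0.02],[0,0,0,0,-0.0006,0.023,0.02],[0,0,0,0,-0.0006,0.023,0.02],[0,0,0,0,-0.0006,0.023,0.02],[0,0,0,0,-0.0006,0.023,0.02]]' 80
```

```text
clock: 8.03
eef_pos: [0.5252, 0.1172, 0.0645]
orientation: [[-0.13, 0.992, 0.0], [0.992, 0.13, 0.0], [0.0, 0.0, -1.0]]
contact_force: [0.0, 0.5, 0.2]
grip_width: 0.0292
gripper_force: 79.6
```

```bash
python3 -m handwheel '[[0,0,0,0,0,0.001,0.02],[0,0,0,0,0,0.002,0.02],[0,0,0,0,0,0.003,0.02],[0,0,0,0,0,0.004,0.02],[0,0,0,0,0,0.004,0.02],[0,0,0,0,0,0.004,0.02]]'; python3 -m handwheel '[[0,0,0,0,0,0.001,0.02],[0,0,0,0,0,0.002,0.02],[0,0,0,0,0,0.003,0.02],[0,0,0,0,0,0.003,0.02],[0,0,0,0,0,0.003,0.02]]'
```

```text
clock: 8.53
eef_pos: [0.5251, 0.1171, 0.0603]
orientation: [[-0.13, 0.992, 0.0], [0.992, 0.13, -0.0], [-0.0, 0.0, -1.0]]
contact_force: [0.1, -0.2, 0.4]
grip_width: 0.029
gripper_force: 79.7
clock: 8.95
eef_pos: [0.5255, 0.117, 0.0575]
orientation: [[-0.13, 0.992, 0.001], [0.992, 0.13, -0.0], [-0.0, 0.001, -1.0]]
contact_force: [1.1, -0.7, 1.8]
grip_width: 0.029
gripper_force: 79.9
```

```bash
python3 -m handwheel '[[0,0,0,0,0,0.001,0.02],[0,0,0,0,0,0.0015,0.02],[0,0,0,0,0,0.0015,0.02]]'|grep -E 'eef|contact'; python3 -m handwheel '[[0,0,0,0,0,0.001,0.02],[0,0,0,0,0,0.0015,0.02],[0,0,0,0,0,0.0015,0.02]]'|grep -E 'eef|contact'; python3 -m handwheel '[[0,0,0,0,0,0.001,0.02],[0,0,0,0,0,0.0015,0.02],[0,0,0,0,0,0.0015,0.02]]'|grep -E 'eef|contact';python3 -m handwheel '[[0,0,0,0,0,0.001,0.02],[0,0,0,0,0,0.0015,0.02],[0,0,0,0,0,0.0015,0.02]]'
```

```text
eef_pos: [0.5255, 0.117, 0.0563]
contact_force: [-0.7, -3.4, 4.9]
eef_pos: [0.5257, 0.1169, 0.0551]
contact_force: [-0.4, -1.9, 7.5]
eef_pos: [0.526, 0.117, 0.054]
contact_force: [-1.1, -1.7, 4.9]
clock: 9.95
eef_pos: [0.5254, 0.117, 0.0511]
orientation: [[-0.13, 0.992, 0.001], [0.992, 0.13, -0.0], [-0.0, 0.001, -1.0]]
contact_force: [4.1, -1.5, -4.9]
grip_width: 0.0289
gripper_force: 80.0
```

The tongues have snapped over the flange: the force rose to 7.5 N, dropped, then turned into a downward tug. I'll keep pressing to the stop.

```bash
python3 -m handwheel '[[0,0,0,0,0,0.001,0.02],[0,0,0,0,0,0.0015,0.02],[0,0,0,0,0,0.0015,0.02]]'|grep -E 'eef|contact'; python3 -m handwheel '[[0,0,0,0,0,0.001,0.02],[0,0,0,0,0,0.0015,0.02],[0,0,0,0,0,0.0015,0.02]]'|grep -E 'eef|contact'; python3 -m handwheel '[[0,0,0,0,0,0.001,0.02],[0,0,0,0,0,0.0015,0.02],[0,0,0,0,0,0.0015,0.02]]'
```

```text
eef_pos: [0.5254, 0.117, 0.0501]
contact_force: [1.3, -2.7, 3.8]
eef_pos: [0.5254, 0.1171, 0.049]
contact_force: [-0.1, -2.6, 8.0]
clock: 10.7
eef_pos: [0.5254, 0.1171, 0.0478]
orientation: [[-0.13, 0.992, 0.0], [0.992, 0.13, -0.0], [-0.0, 0.0, -1.0]]
contact_force: [-2.1, -2.6, 10.1]
grip_width: 0.0293
gripper_force: 81.5
```

```bash
python3 -m handwheel '[[0,0,0,0,0,0,0.02],[0,0,0,0,0,0.001,0.02],[0,0,0,0,0,0.001,0.02],[0,0,0,0,0,0.001,0.02]]' 110|grep -E 'eef|contact|grip'; python3 -m handwheel '[[0,0,0,0,0,0.001,0.02],[0,0,0,0,0,0.001,0.02],[0,0,0,0,0,0.001,0.02]]'|grep -E 'eef|contact|grip'
```

```text
eef_pos: [0.5255, 0.1171, 0.0474]
contact_force: [-3.9, -3.6, 15.2]
grip_width: 0.0282
gripper_force: 108.5
eef_pos: [0.5255, 0.1171, 0.0472]
contact_force: [-6.6, -4.6, 21.8]
grip_width: 0.0281
gripper_force: 109.3
```

```bash
python3 -m handwheel '[[0,0,0,0,0,0,0.02],[0,0,0,0,0,0,0.02],[0,0,0,0,0,0,0.02],[0,0,0,0,0,0,0.02],[0,0,0,0,0,0,0.02],[0,0,0,0,0,0,0.02],[0,0,0,0,0,0,0.02],[0,0,0,0,0,0,0.02],[0,0,0,0,0,0,0.02],[0,0,0,0,0,0,0.02]]'|grep -E 'eef|contact|grip'
python3 - <<'E'
from h import *
a=save('scene','s3.png'); cv2.imwrite('pics/s3c.png',cv2.resize(a[140:310,200:420,::-1],None,fx=3,fy=3,interpolation=2))
E
```

```text
eef_pos: [0.5255, 0.1171, 0.0472]
contact_force: [-6.9, -2.7, 21.8]
grip_width: 0.0283
gripper_force: 109.3
```

View pics/s3c.png

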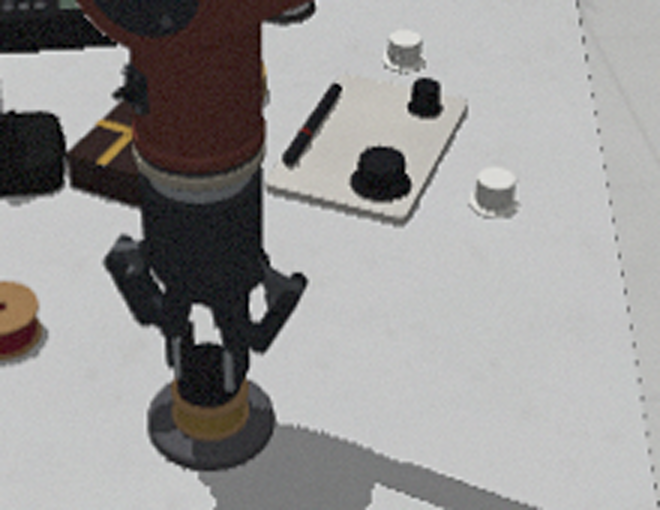

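The picture shows the cap seated upright on the spool at crop (207,380), still gripped. The large and small caps are still on the board at (382,172) and (426,97). The hold force is steady at 22 N, which is beyond the 12 N needed at the stop.

```bash
python3 -c "
from cell import robot
print(robot.job_done())"
```

```text
the job is handed in; nothing more can be done
None
```

The middle cap clicked over the spindle's tongues and is pressed to the collar's stop, still gripped and held down with a steady 22 N; the other two caps stayed on the board, and the job is handed in (no verdict was returned).

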